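# Brace a jar of screws in a crate cell and twist its tight lid off

### The arm

A 6-joint arm with a two-finger parallel gripper is mounted at the origin on a cart in front of the work surface, level with it; the furniture and walls round the work are solid. World frame = base frame: x ahead of the robot, y to its left, z up, the work surface at z = 0. Lengths are in m, angles in rad, forces in N, time in s.
With the tool pointing down it reaches from about 0.25 to 0.725 m from the base axis. Payload 4 kg.
Tool frame: the origin (TCP) lies at the very end of the fingers, on their centre line; the grasp point (between the pads) lies 19 mm behind it; z points along the fingers, y is the line along which they close (so a half turn about z gives the same grasp; the last joint's range is limited). The gripper opens to 85 mm and grips with 20 to 120 N. Pads are 22 mm wide; open, the fingers measure 114 mm over their backs; the gripper's body (76 mm by 85 mm) begins 54 mm behind the grasp point. The pads swing forward as they close: fully open they stand 13 mm farther back than shut.
Start: joints at [-1.245, 0.241, 0.005, 1.335, 0, 1.571], TCP at [0.16, -0.474, 0.231] pointing down, gripper open.
Joint ranges: [-2.72, 2.72], [-1.05, 1.87], [-1.09, 1.28], [-1.99, 2.15], [-1.42, 1.44], [-3.14, 3.14]. Speed limits (rad/s): [2.79, 2.79, 3.14, 3.14, 3.14, 3.14].

### API

Orientations are given as a unit quaternion [x, y, z, w].
In Python, from workcell import telemetry, vision, workorder gives the robot as it stands.
- The arm moves only by the shell command python3 -m inch 'ROWS'. ROWS is JSON, a list of rows, each a list of 3 entries, a list of its own where there are three numbers: the turn, a rotation vector about the tool's x, y, z scaled (see below), then the shift along the tool's x, y, z scaled (see below), then the closure, from -1 (fully open) to 1 (shut). A call has 1 to 10 rows; each row shifts and turns the commanded pose from where the row before left it, along the tool's axes as they then stand; what a row does not reach is not made up. The controller multiplies each number of a shift by 0.3 m and each number of a turn by 360 degrees. A row lasts 1/12 s, in which the tool goes at most 41.7 mm and 7.16 degrees, less where a joint would pass 70% of its speed; a pose out of reach is approached as far as the arm can. A call with a number of a shift or a turn outside -1 to 1 is refused whole. A call with a gripper value outside its range is refused whole. The fingers move at their own pace and stop on an object; the grip force is fixed at half the most. Time passes only in rows, so rows that do not move let the fingers close. It gives the time, the measured TCP pose, the force, the opening and the grip force at its end, in the units of the state.
- telemetry.get_obs(): the state, without advancing time (a new reading comes with each control period).
- vision.camera(name): name is "scene" or "top" or "wrist"; returns a dict with "img" (400x640x3 uint8, red, green, blue), "fov_y" (degrees; the focal length in pixels is half the picture's height over the tangent of half this angle, whatever the lens; pixels are square), "cx", "cy" (the principal point, pixels), "D" ([k1, k2, p1, p2, k3] as OpenCV has them; the pictures are not rectified), "pose" (4x4, takes a point from camera to world coordinates). Camera axes: x right, y up, looking along -z (the intrinsics and any distortion apply to the point x, -y, -z); pixel columns grow to the right and rows downward; lengths in m; the calibration is good to about 2 mm. A picture is of the moment at which its call begins. There is no depth.
- workorder.job_done(): hands the job in; it is judged then, once.
The state is a dict: "clock": time; "joint_pos": joint angles; "joint_vel": joint speeds; "tau": joint torques, N m; "eef_pos": TCP position; "tool_rot": TCP orientation; "ft_force": force on the tool from outside, world axes, zero at the start; "ft_torque": the same for the moment, N m; "grip_width": finger opening in m; "grasp_force": force on a finger pad.
Only numpy, scipy, OpenCV 4.12 (cv2) and the standard library are available. Lean on these libraries where they do the work, as an engineer would, in place of code of your own. Each camera call takes 0.05 s, during which the arm holds its last target. There are 200 camera calls.

### The job

Stand the tall square jar, lid still on, upright in the one free cell of the wooden crate, all the way down, so that the cell keeps it from turning. Then unscrew its tight lid there until the threads let go, and lift the lid just clear of the open mouth (about a finger's breadth above it), leaving the jar down in the cell. Finish still holding the lid level there, centred over the mouth; leave the three short jars as they are.

Things in the scene. Friction and masses are not known exactly. Their poses are not given: they have to be found in the camera images.
- jar: tall white jar, loose on the bench, 0.24 to 0.36 kg with lid and a few screws in it. Square body 58 x 58 mm (8 mm rounded edges), 66 mm high, sides along its x and y; shoulder up to 71 mm, then a round neck, 40 mm wide (49 over the threads), to the mouth at 92 mm. Origin: centre of its underside, z up. It fits a cell at any quarter turn and must not fall over
- jar_mouth (a point): centre of the jar's mouth (top of the neck), 92 mm above the jar's underside
- lid: the tall jar's round black ribbed lid, 56 mm wide, 21 mm high, 80 g. Origin: centre of its lower (open) edge. Tight, this is 76 mm above the jar's underside (5 mm above the shoulder). A springy seal makes it tight (about 0.3 to 0.5 N m to start, less as it climbs): it carries the jar's weight, and an unbraced jar turns along with it
- lid_top (a point): centre of the lid's top, 21 mm above its lower edge. Threads: anticlockwise from above unscrews; three lugs climb 2.5 mm under the neck's threads and come free after about 1 rad of turning relative to the jar; from 1.05 to 1.75 rad it lifts straight off (the seal pushes it up a little); at about 1.8 rad the lugs bump into the next threads
- crate: open plywood crate fixed to the bench, 148 x 148 mm, plus 24 mm wide, 12 mm high feet at its x ends. 2 x 2 square cells 62 mm wide, centres 35 mm either way from the crate's centre along its x and y. Walls 48 mm, dividers 44 mm high, all 8 mm thick; floor at 8 mm. Origin: centre of its underside. A jar in a cell can turn only about 0.1 rad
- pad: black rubber pad, 56 x 56 x 3 mm, loose on the floor of the free cell (any of the four), where the jar goes. Origin: centre of its underside. The jar set down on it has its underside 11 mm above the bench
- short_jar_0: one of three alike short white square jars with black lids, 58 x 58 mm, 54 mm high over the lid (top 62 mm above the bench), each filling one of the other cells; not to be disturbed. Origin: centre of its underside
- short_jar_1: one of three alike short white square jars with black lids, 58 x 58 mm, 54 mm high over the lid (top 62 mm above the bench), each filling one of the other cells; not to be disturbed. Origin: centre of its underside
- short_jar_2: one of three alike short white square jars with black lids, 58 x 58 mm, 54 mm high over the lid (top 62 mm above the bench), each filling one of the other cells; not to be disturbed. Origin: centre of its underside
Not all that is in view belongs to the job. Of the things that look like the lid, the middle-sized one is meant.

How it is judged:
On the way, in this order (a step that is already met when the one before it is completed fails the run):
1. the tall jar stands fully down in the free cell with its lid still tight (horizontal distance between jar and pad below 0.008 m and z of jar in the frame of crate between 0.006 and 0.015 m and angle between jar's own z axis and vertical below 0.08 rad and z of lid in the frame of jar below 0.0775 m), for 0.2 s.
2. the lid is free of the threads and lifted off them, the jar still down in the cell (horizontal distance between jar and pad below 0.008 m and z of jar in the frame of crate between 0.006 and 0.015 m and angle between jar's own z axis and vertical below 0.08 rad and z of lid in the frame of jar above 0.083 m and contact force between lid and the fingers above 1 N), for 0.1 s.
At the end, for the whole second after the job is handed in: The jar stands upright (0.08 rad) and fully down in the free cell, over the pad (8 mm); the fingers hold the lid (over 2 N), its lower edge 2 to 35 mm above the mouth, within 12 mm of its centre, level within 0.15 rad, not touching the jar, both at rest (horizontal distance between jar and pad below 0.008 m and z of jar in the frame of crate between 0.006 and 0.015 m and angle between jar's own z axis and vertical below 0.08 rad and z of lid in the frame of jar_mouth between 0.002 and 0.035 m and horizontal distance between lid and jar_mouth below 0.012 m and angle between lid's own z axis and vertical below 0.15 rad and contact force between lid and the fingers above 2 N and contact force between lid and jar below 0.2 N and linear speed of each of lid, jar below 0.02 m/s); the arm keeps its last pose, push and grip.
It fails at once if the lid came off (or loose) while the jar was not standing in the cell (z of lid in the frame of jar above 0.082 m and (horizontal distance between jar and pad above 0.012 m or z of jar in the frame of crate above 0.022 m)).
It fails at once if the lid was lifted well away from the jar instead of being stopped just above it (z of lid in the frame of jar_mouth above 0.06 m).
It fails at once if the jar fell over (angle between jar's own z axis and vertical above 0.6 rad).
It fails at once if a short jar was disturbed (distance of any of short_jar_0, short_jar_1, short_jar_2 from where it was at the start of the episode above 0.012 m or angle between any of short_jar_0, short_jar_1, short_jar_2's own z axis and vertical above 0.25 rad).
It also fails if it takes over 48 s, if anything falls off the work surface, if the arm or the gripper's body presses on something with over 40 N, if the wrist force passes 120 N, or if a joint passes its speed limit or range.

## Working session

There is one attempt and no reset: what is moved stays moved. The work goes in short steps, Python scripts to look and compute and a shell command to move; the robot and the scene stay as the last step left them, time stands still between calls to the robot, and variables do not carry over. Pictures are saved under pics/ and viewed, at most 10 in all, crops included, and the job is handed in when it is done.

```bash
ls; mkdir -p pics; cat > h.py <<'E'
import numpy as np, cv2
from workcell import telemetry, vision, workorder
from scipy.spatial.transform import Rotation as R
def K(c):
    f=200/np.tan(np.radians(c["fov_y"])/2); return np.array([[f,0,c["cx"]],[0,f,c["cy"]],[0,0,1.]])
def rays(c,px):
    p=cv2.undistortPoints(np.array(px,float).reshape(-1,1,2),K(c),np.array(c["D"],float)).reshape(-1,2)
    d=np.c_[p[:,0],-p[:,1],-np.ones(len(p))]; T=np.array(c["pose"]); return T[:3,3],d@T[:3,:3].T
def plane(c,px,z):
    o,d=rays(c,px); return o+d*((z-o[2])/d[:,2])[:,None]
def proj(c,P):
    T=np.array(c["pose"]); q=(np.array(P,float).reshape(-1,3)-T[:3,3])@T[:3,:3]; q=q*[1,-1,-1]
    return cv2.projectPoints(q,np.zeros(3),np.zeros(3),K(c),np.array(c["D"],float))[0].reshape(-1,2)
def tri(c1,p1,c2,p2):
    o1,d1=rays(c1,[p1]);o2,d2=rays(c2,[p2]);d1=d1[0]/np.linalg.norm(d1);d2=d2[0]/np.linalg.norm(d2)
    s=np.linalg.lstsq(np.c_[d1,-d2],o2-o1,rcond=None)[0]; a=o1+s[0]*d1;b=o2+s[1]*d2
    return (a+b)/2,np.linalg.norm(a-b)
def save(n,img,s=1.25): cv2.imwrite(n,cv2.cvtColor(cv2.resize(img,None,fx=s,fy=s,interpolation=cv2.INTER_CUBIC),cv2.COLOR_RGB2BGR))
E
python3 - <<'E'
from h import *
import pickle
C={n:vision.camera(n) for n in("scene","top","wrist")}
pickle.dump(C,open("c0.pkl","wb"))
for n in C: print(n,C[n]["fov_y"],C[n]["cx"],C[n]["cy"],C[n]["D"],np.round(C[n]["pose"],3).tolist())
save("pics/top.png",C["top"]["img"]); save("pics/scene.png",C["scene"]["img"])
o=telemetry.get_obs();print(o)
E
```

```text
pics
scene 50.49123221276547 318.1095440363654 198.4200958554443 [-0.10950743  0.          0.          0.          0.        ] [[-0.787, 0.41, -0.461, 0.092], [-0.617, -0.505, 0.603, 0.563], [0.014, 0.759, 0.651, 0.729], [0.0, 0.0, 0.0, 1.0]]
top 42.85290483533452 310.5714029046438 204.57170540138975 [-0.03175817  0.          0.          0.          0.        ] [[0.009, 0.99, -0.14, 0.396], [-1.0, 0.01, 0.01, -0.029], [0.012, 0.14, 0.99, 1.156], [0.0, 0.0, 0.0, 1.0]]
wrist 66.12170244633938 318.1371975043311 198.45149352444608 [-0.05092023  0.          0.          0.          0.        ] [[0.321, 0.9, 0.295, 0.235], [-0.947, 0.306, 0.098, -0.448], [-0.002, -0.311, 0.95, 0.374], [0.0, 0.0, 0.0, 1.0]]
{'clock': 0.15, 'joint_pos': array([-1.24501059e+00,  2.41269453e-01,  4.02679670e-03,  1.33518842e+00,
        1.53222753e-05,  1.57081560e+00]), 'joint_vel': array([-1.45678294e-03, -2.65463821e-03,  5.75153258e-03, -3.51926678e-04,
        1.84420398e-05,  4.82831734e-04]), 'tau': array([ 1.75336481e-03, -3.72636366e+01,  2.52638161e+01,  1.23479011e-02,
        1.84023961e-04,  2.90790091e-06]), 'eef_pos': array([ 0.15987799, -0.47324521,  0.23060008]), 'tool_rot': array([ 9.86763501e-01,  1.62163883e-01, -1.25004538e-04, -8.07795695e-04]), 'ft_force': array([ 0.49281289,  0.74370091, -0.05947771]), 'ft_torque': array([-0.00483855, -0.03453133, -0.0071102 ]), 'grasp_force': 0.0, 'grip_width': 0.08532686351778952}
```

View pics/top.png

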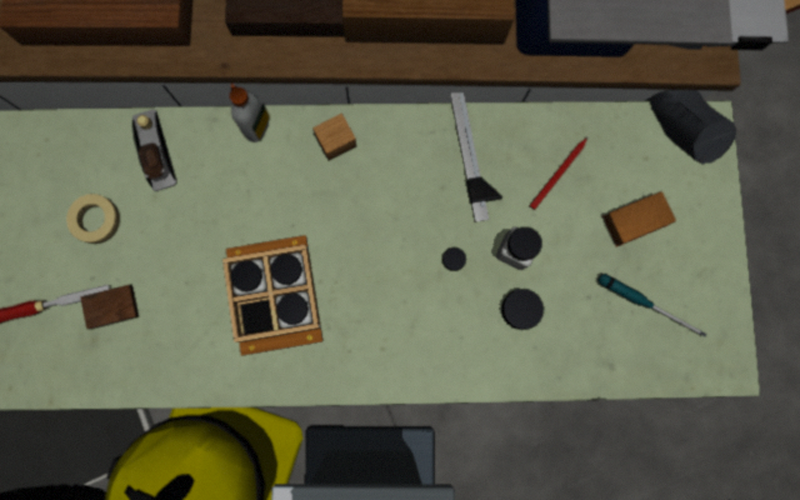

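View pics/scene.png

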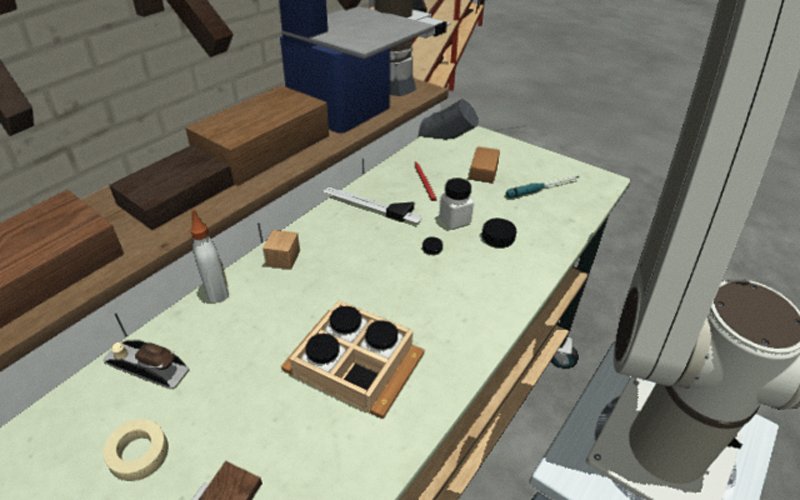

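Top view (picture pixels at 1.25x): the tall white jar with its black lid is at (520,245). The loose black discs are a small one at (454,259) and a large one at (522,309). The crate is at (272,293), with the black free cell at (257,317). Possible lid lookalikes: (454,259) small, (522,309) large, three short-jar lids at (247,276), (287,268) and (293,309), and the real middle-sized one on the jar at (525,243), also at (457,190) in scene.

```bash
python3 - <<'E'
from h import *
import pickle
C=pickle.load(open("c0.pkl","rb"))
t,s=C["top"],C["scene"]
E={}
for n,c in(("top",t),("scene",s)):
    m=(c["img"].max(2)<45).astype(np.uint8)
    k,l,st,ce=cv2.connectedComponentsWithStats(m)
    for i in range(1,k):
        if st[i,4]>60 and 100<ce[i][1]<330 and 100<ce[i][0]<500: print(n,st[i].tolist(),np.round(ce[i],1),np.round(plane(c,[ce[i]],0.06)[0],3))
a=t["img"][175:275,345:445]; b=s["img"][130:210,310:440]
save("pics/crop.png",np.vstack([cv2.resize(a,(480,300)),cv2.resize(b,(480,296))]),1)
E
```

```text
top [106, 92, 34, 56, 536] [123.1 123.1] [0.729 0.378 0.06 ]
top [373, 142, 28, 21, 356] [384.2 152.2] [ 0.669 -0.202  0.06 ]
top [483, 171, 14, 25, 136] [489.4 183.3] [ 0.602 -0.434  0.06 ]
top [397, 183, 36, 25, 603] [417.2 194.8] [ 0.574 -0.273  0.06 ]
top [354, 199, 18, 17, 248] [362.7 206.9] [ 0.546 -0.154  0.06 ]
top [216, 203, 26, 25, 453] [228.4 214.9] [0.526 0.137 0.06 ]
top [184, 208, 25, 25, 458] [196.4 220.3] [0.514 0.206 0.06 ]
top [478, 220, 36, 24, 101] [490.5 229.9] [ 0.499 -0.432  0.06 ]
top [401, 231, 33, 32, 824] [417.  246.8] [ 0.461 -0.27   0.06 ]
top [221, 234, 25, 25, 457] [233.2 246.4] [0.458 0.125 0.06 ]
top [193, 241, 25, 27, 522] [205.  253.6] [0.442 0.185 0.06 ]
scene [347, 95, 32, 16, 137] [364.9 104. ] [ 0.742 -0.534  0.06 ]
scene [89, 133, 98, 50, 1419] [141.7 159.6] [1.043 0.119 0.06 ]
scene [357, 143, 19, 17, 272] [365.9 151. ] [ 0.587 -0.303  0.06 ]
scene [309, 163, 22, 14, 193] [318.3 168.5] [ 0.64  -0.154  0.06 ]
scene [385, 175, 28, 23, 487] [398.7 186.2] [ 0.437 -0.224  0.06 ]
scene [460, 175, 26, 44, 325] [471.9 201.3] [ 0.265 -0.288  0.06 ]
scene [338, 190, 16, 13, 164] [345.5 196.3] [ 0.519 -0.106  0.06 ]
scene [445, 225, 24, 40, 253] [456.4 248.6] [ 0.229 -0.115  0.06 ]
scene [264, 245, 25, 22, 416] [275.9 255.6] [0.521 0.143 0.06 ]
scene [292, 257, 26, 22, 451] [304.8 267.7] [0.453 0.13  0.06 ]
scene [245, 267, 26, 24, 483] [257.5 278.6] [0.508 0.212 0.06 ]
scene [99, 273, 18, 6, 67] [107.7 275. ] [0.751 0.401 0.06 ]
scene [441, 281, 22, 14, 84] [453.9 288.9] [ 0.187 -0.01   0.06 ]
scene [85, 288, 50, 21, 274] [109.9 296.2] [0.7   0.428 0.06 ]
scene [276, 291, 25, 20, 280] [288.4 300.9] [0.425 0.213 0.06 ]
```

View pics/crop.png

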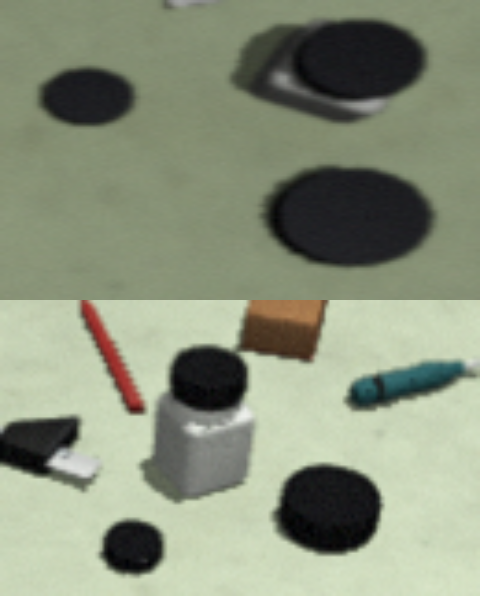

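The close crop shows the middle-sized lid on the white square jar, at about top px (420,195). The small disc (363,207) and large disc (417,247) lie on the bench. I'll move the wrist camera over the jar.

```bash
python3 -m inch '[[[0,0,0],[0.13,-0.02,0],-1],[[0,0,0],[0.13,-0.02,0],-1],[[0,0,0],[0.13,-0.02,0],-1],[[0,0,0],[0.13,-0.02,0],-1],[[0,0,0],[0.13,-0.02,0],-1],[[0,0,0],[0.13,-0.02,0],-1],[[0,0,0],[0.13,-0.02,0],-1],[[0,0,0],[0.13,-0.02,0],-1],[[0,0,0],[0.13,-0.02,0],-1],[[0,0,0],[0,0,0],-1]]'
python3 - <<'E'
from h import *
import pickle
o=telemetry.get_obs();print(o["eef_pos"],o["joint_pos"],R.from_quat(o["tool_rot"]).as_matrix().round(3).tolist(),abs(o["joint_vel"]).max())
c=vision.camera("wrist");pickle.dump(c,open("w1.pkl","wb"))
save("pics/w1.png",c["img"])
E
```

```text
clock: 0.98
eef_pos: [0.4808, -0.3064, 0.2302]
tool_rot: [0.986, 0.166, 0.001, -0.001]
ft_force: [-0.5, -0.1, -0.0]
grip_width: 0.0855
grasp_force: 0.0
[ 0.48078222 -0.306383    0.23020089] [-0.5688443   0.38108697  0.19769645  1.38657121  0.00277587  2.23937684] [[0.945, 0.327, 0.002], [0.327, -0.945, 0.002], [0.003, -0.001, -1.0]] 0.080342883890035
```

View pics/w1.png

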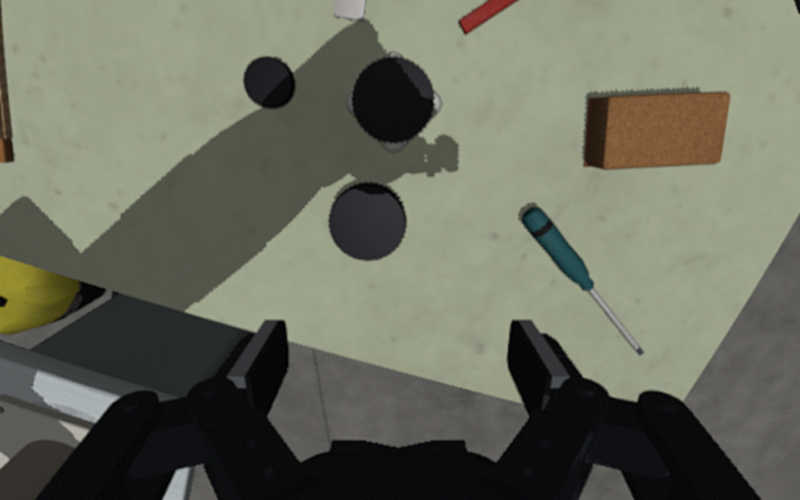

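The wrist view shows the jar's lid at (393,98), with four white jar corners peeking out in a diamond, so the jar sits about 45° to the tool. The large disc is at (367,221) and the small one at (269,81). ψ = j1 − j6 + π. Next I'll locate the lid by two-view rays and move above it.

```bash
cat >> h.py <<'E'
def lid(c,guess,rad=45,thr=50):
    m=(c["img"].max(2)<thr).astype(np.uint8); m=cv2.morphologyEx(m,cv2.MORPH_OPEN,np.ones((3,3),np.uint8))
    cs=[q for q in cv2.findContours(m,cv2.RETR_EXTERNAL,cv2.CHAIN_APPROX_NONE)[0] if cv2.contourArea(q)>150]
    q=min(cs,key=lambda q:np.hypot(*(q[:,0].mean(0)-guess))); return cv2.fitEllipse(q),q
E
python3 - <<'E'
from h import *
import pickle
C=pickle.load(open("c0.pkl","rb"));w=pickle.load(open("w1.pkl","rb"))
ew,_=lid(w,(314,78));et,_=lid(C["top"],(420,195));print(ew,et)
print(plane(w,[ew[0]],.097),plane(C["top"],[(420,194.7)],.097))
P=tri(w,ew[0],C["top"],(420,194.7));print(P)
# short jar lids, top+scene
for a,b in(((228.4,214.9),(276,255)),((196.4,220.3),(257.5,278.)),((233.2,246.4),(304.8,267))):
    print(tri(C["top"],a,C["scene"],b), plane(C["top"],[a],.06)[0])
# move
o=telemetry.get_obs();Rm=R.from_quat(o["tool_rot"]).as_matrix()
print((Rm.T@(np.array([P[0][0],P[0][1],.23])-o["eef_pos"]))/.3)
E
```

```text
((312.8611145019531, 80.01168823242188), (61.93804168701172, 68.0888671875), 169.00228881835938) ((417.70025634765625, 194.33261108398438), (24.83574676513672, 29.580656051635742), 97.43921661376953)
[[ 0.56879821 -0.27125883  0.097     ]] [[ 0.56872428 -0.2708428   0.097     ]]
(array([ 0.56891282, -0.27118914,  0.09556744]), np.float64(9.867865456388446e-05))
(array([0.52634534, 0.13784403, 0.05347157]), np.float64(0.001189664645669523)) [0.52606721 0.13719568 0.06      ]
(array([0.51382732, 0.20703626, 0.05314383]), np.float64(0.0012455240998380356)) [0.51360332 0.20594167 0.06      ]
(array([0.45786985, 0.12527091, 0.05380536]), np.float64(0.0015196825679240395)) [0.45816464 0.12480878 0.06      ]
[ 0.32630216 -0.01689594  0.00049197]
```

```bash
python3 -m inch '[[[0,0,0],[0.109,-0.006,0],-1],[[0,0,0],[0.109,-0.006,0],-1],[[0,0,0],[0.109,-0.005,0],-1],[[0,0,0],[0,0,0],-1],[[0,0,0],[0,0,0],-1]]'
python3 - <<'E'
from h import *
import pickle
o=telemetry.get_obs();print(o["eef_pos"],o["joint_pos"])
c=vision.camera("wrist");pickle.dump(c,open("w2.pkl","wb"))
C=pickle.load(open("c0.pkl","rb"));w=pickle.load(open("w1.pkl","rb"))
u=proj(c,[.569,-.271,.096])[0];e,_=lid(c,u);print(u,e)
ew,_=lid(w,(314,78))
print(tri(w,ew[0],c,e[0]),plane(c,[e[0]],.097))
x,y=map(int,e[0]);save("pics/w2.png",c["img"][max(0,y-90):y+90,max(0,x-110):x+110],3)
print(max(0,x-110),max(0,y-90))
E
```

```text
clock: 1.45
eef_pos: [0.5667, -0.2736, 0.23]
tool_rot: [0.987, 0.163, -0.001, -0.0]
ft_force: [-0.8, 0.3, 0.1]
grip_width: 0.0858
grasp_force: 0.0
[ 0.56673939 -0.27362841  0.23002217] [-4.49583430e-01  5.09077506e-01  3.95204086e-01  1.45903871e+00
 -4.54586956e-04  2.36477505e+00]
[316.07198478 183.47572099] ((316.6118469238281, 180.1063232421875), (53.112281799316406, 57.677364349365234), 172.0717315673828)
(array([ 0.56944983, -0.27106873,  0.08525043]), np.float64(0.0004680949982903813)) [[ 0.57249607 -0.27035438  0.097     ]]
206 90
```

View pics/w2.png

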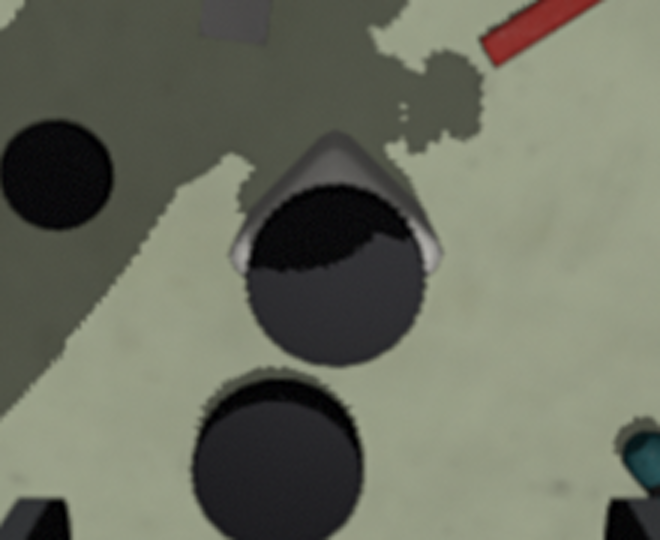

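The crop shows the lid outline at x 247–426, y 183–367. The jar's shoulder corners are at (232,255), (440,255) and apex (337,130), so the jar is at about 45° to the tool. Next, the yaw from edge-line fits.

```bash
python3 - <<'E'
from h import *
import pickle
c=pickle.load(open("w2.pkl","rb"));w=pickle.load(open("w1.pkl","rb"))
im=c["img"].astype(int)
for n,p in(("body",(337,170)),("bodyR",(428,250)),("shade",(300,80)),("bench",(550,300)),("lidlit",(340,320))):
    print(n,im[90+p[1]//3,206+p[0]//3])
g=im[...,1]-(im[...,0]+im[...,2])/2
m=(g<5.5).astype(np.uint8)
m=cv2.morphologyEx(m,cv2.MORPH_OPEN,np.ones((3,3),np.uint8))
cs=cv2.findContours(m,cv2.RETR_EXTERNAL,cv2.CHAIN_APPROX_NONE)[0]
q=[q for q in cs if cv2.pointPolygonTest(q,(318.,180.),False)>0][0]
x,y,W,H=cv2.boundingRect(q);print((x,y,W,H),"expected px",np.array([206+232/3,90+130/3,209/3,236/3]))
P=q[:,0].astype(float); a=P[P[:,1].argmin()]
for sgn in(-1,1):
    s=P[(sgn*(P[:,0]-a[0])>7)&(sgn*(P[:,0]-a[0])<28)&(P[:,1]<a[1]+32)]
    X=plane(c,s,.066)[:,:2]; v=cv2.fitLine(X.astype(np.float32),cv2.DIST_HUBER,0,1e-4,1e-4).ravel()
    r=(X-v[2:])@[-v[1],v[0]]
    print(len(s),"yaw mod90",np.degrees(np.arctan2(v[1],v[0]))%90, "rms mm",r.std()*1e3, (v[2:]-[.569,-.271])@[-v[1],v[0]])
e=[(x,y),];L=P[P[:,0]==x].mean(0);Rr=P[P[:,0]==x+W-1].mean(0)
d=np.diff(plane(c,[L,Rr],.066),axis=0)[0];print("diag",L,Rr,(np.degrees(np.arctan2(d[1],d[0]))+45)%90,np.linalg.norm(d))
print("lid top",plane(c,[(318.3,183.7)],.097),tri(c,(318.3,183.7),w,(313.8,79.5)))
for cc,n in((c,"w2"),(w,"w1")):
    e,qq=lid(cc,proj(cc,[.569,-.271,.096])[0],thr=75);print(n,e,cv2.boundingRect(qq))
E
```

```text
body [95 94 91]
bodyR [173 172 168]
shade [80 83 70]
bench [149 155 132]
lidlit [47 47 50]
(283, 134, 70, 78) expected px [283.33333333 133.33333333  69.66666667  78.66666667]
24 yaw mod90 64.579704 rms mm 0.712569029562661 0.031457095031594565
20 yaw mod90 64.24566 rms mm 0.0015598473484875074 -0.033474425257826214
diag [283. 174.] [352. 174.] 63.8171865255662 0.07083585365405926
lid top [[ 0.56972828 -0.27295277  0.097     ]] (array([ 0.56962754, -0.27240459,  0.09738398]), np.float64(0.0011041600709271457))
w2 ((317.1189270019531, 175.12171936035156), (57.57692337036133, 75.65780639648438), 178.8142852783203) (288, 134, 59, 78)
w1 ((313.4506530761719, 80.15476989746094), (65.55072784423828, 69.81580352783203), 174.6930389404297) (280, 45, 68, 72)
```

Jar yaw is 64.3° (mod 90), crate yaw 10.3°, and the lid centre is about (0.569, −0.272), with its top at 0.097 m as described. I'll descend and check.

```bash
python3 -m inch '[[[0,0,0],[0.01,-0.003,0.1],-1],[[0,0,0],[0,0,0.1],-1],[[0,0,0],[0,0,0.1],-1],[[0,0,0],[0,0,0.09],-1],[[0,0,0],[0,0,0.06],-1],[[0,0,0],[0,0,0.04],-1],[[0,0,0],[0,0,0.03],-1],[[0,0,0],[0,0,0],-1],[[0,0,0],[0,0,0],-1]]'; python3 - <<'E'
from h import *
c=vision.camera("wrist");save("pics/w3.png",c["img"])
E
```

```text
clock: 2.25
eef_pos: [0.5683, -0.2729, 0.0757]
tool_rot: [0.987, 0.161, -0.0, -0.0]
ft_force: [-0.5, -0.2, -0.3]
grip_width: 0.0851
grasp_force: 0.0
```

View pics/w3.png

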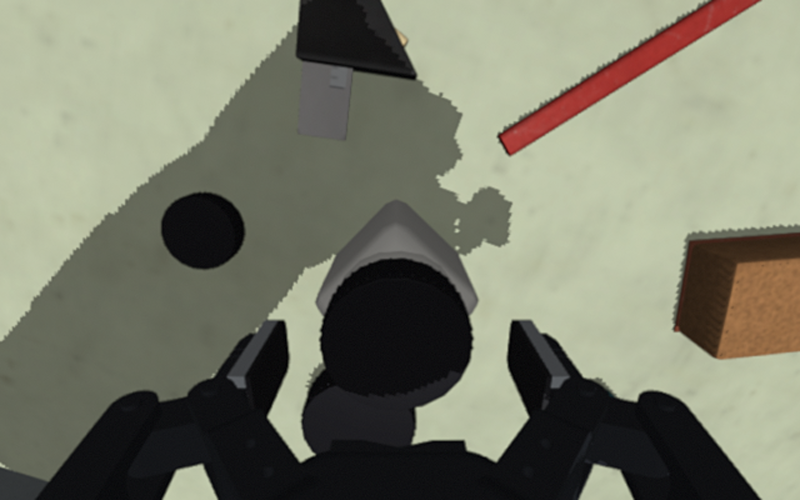

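The lid sits at (397,335), between the pads at 288 and 510, so it is centred. Closing.

```bash
python3 -m inch '[[[0,0,0],[0.002,0,0.006],-1],[[0,0,0],[0,0,0],0.1],[[0,0,0],[0,0,0],1],[[0,0,0],[0,0,0],1],[[0,0,0],[0,0,0],1],[[0,0,0],[0,0,0],1],[[0,0,0],[0,0,0],1],[[0,0,0],[0,0,0],1],[[0,0,0],[0,0,0],1],[[0,0,0],[0,0,0],1]]'
```

```text
clock: 3.13
eef_pos: [0.5702, -0.2719, 0.0745]
tool_rot: [0.987, 0.162, 0.001, 0.0]
ft_force: [-0.5, 0.8, 5.1]
grip_width: 0.0548
grasp_force: 62.5
```

```bash
python3 -m inch '[[[0,0,0],[0,0,-0.03],1],[[0,0,0],[0,0,-0.06],1],[[0,0,0],[0,0,-0.08],1],[[0,0,0],[0,0,-0.1],1],[[0,0,0],[0,0,-0.1],1],[[0,0,0],[0,0,-0.08],1],[[0,0,0],[0,0,-0.04],1],[[0,0,0],[0,0,0],1]]';python3 - <<'E'
from h import *
o=telemetry.get_obs();Rm=R.from_quat(o["tool_rot"]).as_matrix();print(o["joint_pos"].round(3),o["grip_width"])
T=np.array([.4457,.1936,o["eef_pos"][2]]);d=Rm.T@(T-o["eef_pos"]);print(d/.3, -36/360)
E
```

```text
clock: 3.8
eef_pos: [0.5711, -0.2728, 0.2242]
tool_rot: [0.987, 0.162, 0.002, 0.002]
ft_force: [0.3, 0.2, -3.0]
grip_width: 0.0545
grasp_force: 64.3
[-0.445  0.511  0.383  1.437 -0.     2.37 ] 0.054478843546285766
[ 0.10134225 -1.60666487 -0.00675695] -0.1
```

```bash
python3 -m inch '[[[0,0,0],[0.004,-0.05,-0.02],1],[[0,0,0],[0.008,-0.1,0],1],[[0,0,0],[0.008,-0.12,0],1],[[0,0,0],[0.008,-0.12,0],1],[[0,0,0],[0.008,-0.12,0],1],[[0,0,0],[0.008,-0.12,0],1],[[0,0,0],[0.008,-0.12,0],1],[[0,0,0],[0.008,-0.12,0],1],[[0,0,0],[0.008,-0.08,0],1],[[0,0,0],[0.004,-0.04,0],1]]'
python3 -m inch '[[[0,0,0],[0,0,0],1],[[0,0,0],[0,0,0],1]]'
python3 - <<'E'
from h import *
import pickle
c=vision.camera("wrist");pickle.dump(c,open("w4.pkl","wb"));save("pics/w4.png",c["img"])
E
```

```text
clock: 4.63
eef_pos: [0.4923, 0.0195, 0.2248]
tool_rot: [0.986, 0.164, -0.002, -0.001]
ft_force: [0.2, -0.0, -3.0]
grip_width: 0.0547
grasp_force: 64.5
clock: 4.8
eef_pos: [0.4944, 0.0166, 0.2255]
tool_rot: [0.987, 0.163, -0.001, 0.0]
ft_force: [1.2, -0.7, -3.7]
grip_width: 0.0545
grasp_force: 64.6
```

View pics/w4.png

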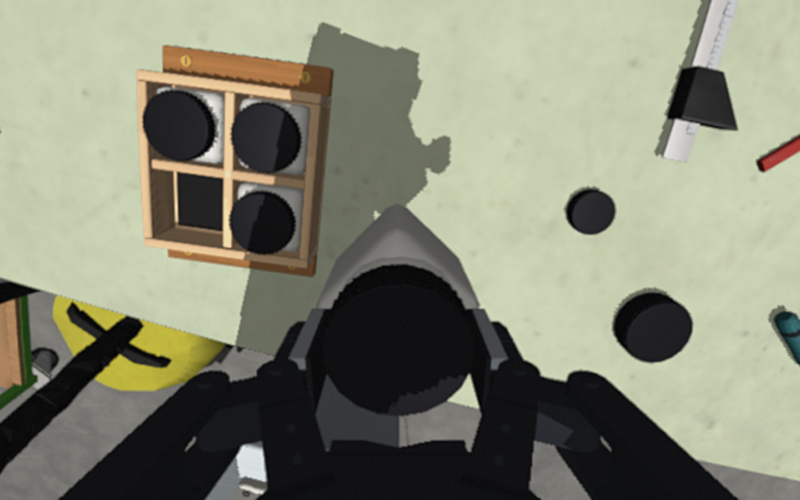

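The wrist view shows the crate at upper left: rim corners near (137,70), (331,96), (312,262) and (146,244). The free cell with the black pad is at (198,202), and the jar hangs level in the grip. I'll take a zoomed crop to pick the rim precisely.

```bash
python3 - <<'E'
from h import *
import pickle
c=pickle.load(open("w4.pkl","rb"))
im=np.clip(c["img"][45:215,100:270].astype(float)*1.3,0,255).astype(np.uint8)
z=cv2.resize(im,None,fx=3.5,fy=3.5,interpolation=cv2.INTER_CUBIC)
for i in range(0,170,20):
    cv2.putText(z,str(100+i),(int(i*3.5),10),0,.35,(255,0,0),1);cv2.putText(z,str(45+i),(0,int(i*3.5)+4),0,.35,(255,0,0),1)
cv2.imwrite("pics/w4c.png",z[...,::-1])
E
```

```text
(no output)
```

View pics/w4c.png

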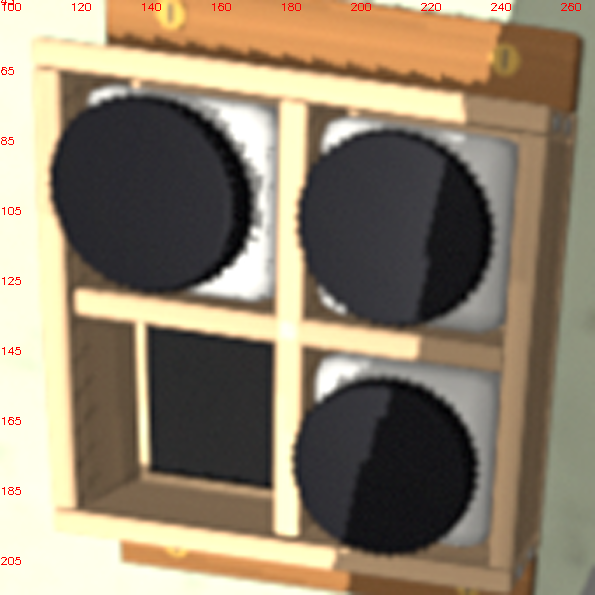

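```bash
python3 - <<'E'
from h import *
import pickle
c=pickle.load(open("w4.pkl","rb"));t=pickle.load(open("c0.pkl","rb"))["top"]
f=lambda a:np.array(a,float)/3.5+[100,45]-.36
Q=plane(c,f([(33,38),(549,107),(513,590),(55,528)]),.048)
ctr=Q[:,:2].mean(0)
for i in range(4):
    d=Q[(i+1)%4]-Q[i];print(Q[i].round(4),"len",np.linalg.norm(d).round(4),"yaw",(np.degrees(np.arctan2(d[1],d[0])))%90)
print("ctr",ctr)
# dividers crossing z=.044
print("cross",plane(c,f([(289,331)]),.044))
# inner rim corner of free cell at outer walls z=.048 ; 
print("inner corner",plane(c,f([(75,510)]),.048))
print("pad corners",plane(c,f([(148,327),(273,345),(150,473),]),.011))
# short lid tops in w4, from the top face ellipse
for p,P in(((147,193),(.5136,.2059)),((390,226),(.5261,.1372)),((383,464),(.4582,.1248))):
    print(plane(c,f([p]),.062)[0].round(4),P)
yaw=np.radians(10.3)
for k in(0,):
    for a,b in((1,1),(-1,1),(1,-1),(-1,-1)):
        print(a,b,ctr+.035*np.array([a*np.cos(yaw)-b*np.sin(yaw),a*np.sin(yaw)+b*np.cos(yaw)]))
o=telemetry.get_obs();print(o["eef_pos"],o["tool_rot"])
E
```

```text
[0.5437 0.2503 0.048 ] len 0.1469 yaw 10.560708448426709
[0.5706 0.1059 0.048 ] len 0.1459 yaw 10.868023046670714
[0.4274 0.0784 0.048 ] len 0.1483 yaw 10.700052952266873
[0.3998 0.2241 0.048 ] len 0.1463 yaw 10.349969291738368
ctr [0.48539272 0.16468113]
cross [[0.48466589 0.16474589 0.044     ]]
inner corner [[0.40808049 0.21850022 0.048     ]]
pad corners [[0.46223881 0.22337821 0.011     ]
 [0.46970718 0.18148475 0.011     ]
 [0.41182652 0.21475883 0.011     ]]
[0.5144 0.2039 0.062 ] (0.5136, 0.2059)
[0.5269 0.1367 0.062 ] (0.5261, 0.1372)
[0.4597 0.1235 0.062 ] (0.4582, 0.1248)
1 1 [0.51357062 0.20537518]
-1 1 [0.44469867 0.19285903]
1 -1 [0.52608677 0.13650323]
-1 -1 [0.45721482 0.12398707]
[0.49481319 0.01584617 0.22569874] [ 9.86760232e-01  1.62183803e-01 -7.41128876e-04  3.29331480e-04]
```

```bash
python3 -m inch '[[[0,0,0],[0.004,-0.05,0.02],1],[[0,0,0],[0.006,-0.11,0.03],1],[[0,0,0],[0.006,-0.13,0.03],1],[[0,0,0],[0.006,-0.13,0.02],1],[[0,0,0],[0.006,-0.11,0],1],[[0,0,0],[0.004,-0.08,0],1],[[0,0,-0.010],[0,0,0],1],[[0,0,-0.016],[0,0,0],1],[[0,0,-0.016],[0,0,0],1],[[0,0,-0.016],[0,0,0],1]]'
python3 -m inch '[[[0,0,-0.016],[0,0,0],1],[[0,0,-0.016],[0,0,0],1],[[0,0,-0.0106],[0,0,0],1],[[0,0,0],[0,0,0],1],[[0,0,0],[0,0,0],1],[[0,0,0],[0,0,0],1]]'
python3 - <<'E'
from h import *
import pickle
o=telemetry.get_obs();psi=np.degrees(2*np.arctan2(o["tool_rot"][1],o["tool_rot"][0]));print(o["eef_pos"],psi,o["joint_pos"].round(2))
C={n:vision.camera(n) for n in("scene","top","wrist")};pickle.dump(C,open("c5.pkl","wb"))
c=C["wrist"]
save("pics/c5.png",np.hstack([cv2.resize(c["img"][80:400,120:520],(400,320)),cv2.resize(C["scene"]["img"][180:340,200:400],(400,320))]),1)
E
```

```text
clock: 5.68
eef_pos: [0.4536, 0.1711, 0.1965]
tool_rot: [0.936, 0.353, -0.0, -0.008]
ft_force: [0.4, -0.3, -3.8]
grip_width: 0.0547
grasp_force: 64.8
clock: 6.18
eef_pos: [0.4531, 0.1718, 0.1966]
tool_rot: [0.881, 0.472, 0.001, -0.008]
ft_force: [-0.1, -0.2, -3.2]
grip_width: 0.0547
grasp_force: 64.8
[0.4531065  0.171795   0.19657695] 56.35520426401261 [ 0.35  0.23 -0.1   1.24  0.02  2.51]
```

View pics/c5.png

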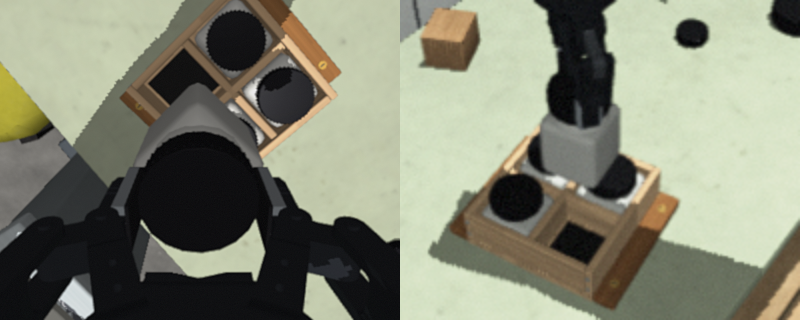

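```bash
cat > yaw.py <<'E'
from h import *
import pickle
def jaryaw(c,tip,z):
    im=c["img"].astype(int); g=im[...,1]-(im[...,0]+im[...,2])/2
    m=((g<5.5)&(im.max(2)-im.min(2)<16)).astype(np.uint8); m=cv2.morphologyEx(m,cv2.MORPH_OPEN,np.ones((3,3),np.uint8))
    # for each column, topmost masked pixel reached going up from the lid
    u0,v0=tip; P=[]
    for u in range(int(u0)-48,int(u0)+49):
        v=int(v0)+22
        while v>0 and m[v,u]: v-=1
        if v<int(v0)+20: P.append((u,v+.5))
    P=np.array(P)
    for s in(-1,1):
        q=P[(s*(P[:,0]-u0)>12)&(s*(P[:,0]-u0)<46)&(P[:,1]<v0+62)]
        X=plane(c,q,z)[:,:2]; v=cv2.fitLine(X.astype(np.float32),cv2.DIST_HUBER,0,1e-4,1e-4).ravel()
        print(len(q),q[0],q[-1],"yaw",np.degrees(np.arctan2(v[1],v[0]))%90,"res mm",1e3*np.abs((X-v[2:])@[-v[1],v[0]]).max())
E
python3 - <<'E'
from yaw import *
w=pickle.load(open("w4.pkl","rb"));c=pickle.load(open("c5.pkl","rb"))["wrist"]
print("w4");jaryaw(w,(317,164),.217)
print("c5");jaryaw(c,(318,166),.188)
o=telemetry.get_obs();Rm=R.from_quat(o["tool_rot"]).as_matrix();print(Rm.round(4).tolist(),o["eef_pos"])
E
```

```text
w4
14 [291.  183.5] [304.  171.5] yaw 60.03412 res mm 0.355615808764861
14 [330.  171.5] [343.  183.5] yaw 64.69302 res mm 0.2585692865429698
c5
16 [290.  141.5] [305.  129.5] yaw 10.562929 res mm 1.0190007522725966
28 [331.  156.5] [358.  185.5] yaw 33.56347 res mm 7.792287490606215
[[0.5525, 0.8335, -0.006], [0.8335, -0.5523, 0.0159], [0.0099, -0.0138, -0.9999]] [0.45276101 0.17235888 0.19663497]
```

```bash
python3 -m inch '[[[-0.0022,-0.0016,0.003],[0,0,0],1],[[0,0,0],[0.015,-0.020,0],1],[[0,0,0],[0.015,-0.020,0],1],[[0,0,0],[0.013,-0.020,0],1],[[0,0,0],[0,0,0],1],[[0,0,0],[0,0,0],1],[[0,0,0],[0,0,0],1]]'
python3 - <<'E'
from h import *
o=telemetry.get_obs();Rm=R.from_quat(o["tool_rot"]).as_matrix();print(Rm.round(4).tolist(),o["eef_pos"],np.degrees(np.arctan2(Rm[1,0],Rm[0,0])))
d=Rm.T@(np.array([.4451,.1931,o["eef_pos"][2]])-o["eef_pos"]);print(d/.3)
E
```

```text
clock: 6.92
eef_pos: [0.445, 0.1937, 0.1967]
tool_rot: [0.885, 0.466, -0.0, 0.0]
ft_force: [0.6, -0.0, -3.7]
grip_width: 0.0546
grasp_force: 64.8
[[0.5664, 0.8242, -0.0001], [0.8242, -0.5664, -0.0003], [-0.0003, 0.0, -1.0]] [0.44497773 0.19370488 0.19668897] 55.50308729319798
[-1.43088503e-03  1.47783404e-03  4.65342580e-07]
```

```bash
python3 -m inch '[[[0,0,0],[-0.001,0.002,0.04],1],[[0,0,0],[0,0,0.06],1],[[0,0,0],[0,0,0.06],1],[[0,0,0],[0,0,0.04],1],[[0,0,0],[0,0,0.02],1],[[0,0,0],[0,0,0],1],[[0,0,0],[0,0,0],1]]'
python3 -m inch '[[[0,0,0],[0,0,0.01],1],[[0,0,0],[0,0,0.01],1],[[0,0,0],[0,0,0.01],1],[[0,0,0],[0,0,0],1]]'
python3 - <<'E'
from h import *
import pickle
o=telemetry.get_obs();Rm=R.from_quat(o["tool_rot"]).as_matrix();print(o["eef_pos"])
C={n:vision.camera(n) for n in("scene","top")};pickle.dump(C,open("c6.pkl","wb"))
c=C["scene"]
# predicted corners of the jar's underside / shoulder if placed as believed, vs cell
save("pics/c6.png",np.hstack([cv2.resize(c["img"][215:345,215:345],(400,400),interpolation=cv2.INTER_CUBIC),cv2.resize(C["top"]["img"][180:290,170:280],(400,400),interpolation=cv2.INTER_CUBIC)]),1)
E
```

```text
clock: 7.5
eef_pos: [0.4456, 0.1928, 0.1309]
tool_rot: [0.885, 0.465, -0.0, 0.0]
ft_force: [-0.3, 1.0, -3.0]
grip_width: 0.0544
grasp_force: 64.7
clock: 7.83
eef_pos: [0.4452, 0.1928, 0.1214]
tool_rot: [0.885, 0.465, -0.0, -0.0]
ft_force: [-0.5, 0.7, -3.6]
grip_width: 0.0545
grasp_force: 64.8
[0.44520632 0.19284551 0.12139736]
```

```bash
python3 -m inch '[[[0,0,0],[0,0,0.01],1],[[0,0,0],[0,0,0.01],1],[[0,0,0],[0,0,0],1],[[0,0,0],[0,0,0],1]]';python3 -m inch '[[[0,0,0],[0,0,0.01],1],[[0,0,0],[0,0,0],1],[[0,0,0],[0,0,0],1]]'
```

```text
clock: 8.27
eef_pos: [0.4451, 0.1928, 0.1154]
tool_rot: [0.885, 0.465, -0.0, -0.0]
ft_force: [1.2, 0.2, -3.8]
grip_width: 0.0541
grasp_force: 64.8
clock: 8.52
eef_pos: [0.4452, 0.1929, 0.1125]
tool_rot: [0.885, 0.465, -0.0, -0.0]
ft_force: [-0.5, 0.3, -3.3]
grip_width: 0.0542
grasp_force: 64.8
```

```bash
python3 -m inch '[[[0,0,0],[0,0,0.015],1],[[0,0,0],[0,0,0.015],1],[[0,0,0],[0,0,0.015],1],[[0,0,0],[0,0,0.015],1],[[0,0,0],[0,0,0],1],[[0,0,0],[0,0,0],1]]';python3 -m inch '[[[0,0,0],[0,0,0.01],1],[[0,0,0],[0,0,0.01],1],[[0,0,0],[0,0,0],1],[[0,0,0],[0,0,0],1]]'
```

```text
clock: 9.02
eef_pos: [0.445, 0.1928, 0.0941]
tool_rot: [0.885, 0.465, -0.001, -0.0]
ft_force: [0.3, 0.4, -2.8]
grip_width: 0.0543
grasp_force: 64.8
clock: 9.35
eef_pos: [0.4452, 0.1929, 0.0885]
tool_rot: [0.885, 0.465, -0.0, -0.0]
ft_force: [-0.1, -0.0, -1.8]
grip_width: 0.0546
grasp_force: 64.8
```

```bash
python3 -m inch '[[[0,0,0],[0,0,0.006],1],[[0,0,0],[0,0,0],1],[[0,0,0],[0,0,0],1]]';python3 -m inch '[[[0,0,0],[0,0,0.006],1],[[0,0,0],[0,0,0],1],[[0,0,0],[0,0,0],1]]'
```

```text
clock: 9.6
eef_pos: [0.4453, 0.1929, 0.0869]
tool_rot: [0.885, 0.465, -0.0, -0.0]
ft_force: [-1.2, -0.3, -2.8]
grip_width: 0.0547
grasp_force: 64.8
clock: 9.85
eef_pos: [0.4458, 0.1932, 0.0856]
tool_rot: [0.885, 0.465, 0.0, -0.0]
ft_force: [-0.3, 0.3, 1.2]
grip_width: 0.0544
grasp_force: 65.3
```

Contact comes at TCP z 0.0856, exactly the expected seated height, so the jar is down. I'll press lightly and unscrew.

```bash
python3 -m inch '[[[0,0,0],[0,0,0.003],1],[[0,0,0],[0,0,0],1],[[0,0,0],[0,0,0],1],[[0,0,0],[0,0,0],1]]';python3 -m inch '[[[0,0,-0.01],[0,0,0],1],[[0,0,-0.015],[0,0,0],1],[[0,0,-0.015],[0,0,-0.0005],1],[[0,0,-0.015],[0,0,-0.001],1],[[0,0,-0.015],[0,0,-0.001],1],[[0,0,0],[0,0,0],1]]'
```

```text
clock: 10.18
eef_pos: [0.446, 0.1933, 0.0855]
tool_rot: [0.885, 0.465, 0.001, -0.0]
ft_force: [-2.3, 0.5, 6.2]
grip_width: 0.0544
grasp_force: 66.0
clock: 10.68
eef_pos: [0.4467, 0.1936, 0.0863]
tool_rot: [0.761, 0.648, 0.002, 0.0]
ft_force: [-0.9, 1.2, 5.0]
grip_width: 0.0546
grasp_force: 65.8
```

```bash
python3 -c "
from h import *
print(telemetry.get_obs()['ft_torque'])"; python3 -m inch '[[[0,0,-0.016],[0,0,-0.001],1],[[0,0,-0.016],[0,0,-0.001],1],[[0,0,-0.016],[0,0,-0.001],1],[[0,0,-0.016],[0,0,-0.001],1],[[0,0,-0.016],[0,0,-0.001],1],[[0,0,-0.016],[0,0,-0.001],1],[[0,0,0],[0,0,0],1]]';python3 -c "
from h import *
print(telemetry.get_obs()['ft_torque'])"
```

```text
[0.06392649 0.10709736 0.04749233]
clock: 11.27
eef_pos: [0.4465, 0.1934, 0.0877]
tool_rot: [0.535, 0.845, 0.001, 0.001]
ft_force: [-0.1, 0.1, 3.4]
grip_width: 0.0541
grasp_force: 65.5
[ 0.03780025 -0.02625793  0.05358303]
```

```bash
python3 -m inch '[[[0,0,-0.016],[0,0,-0.001],1],[[0,0,-0.016],[0,0,-0.001],1],[[0,0,-0.016],[0,0,0],1],[[0,0,-0.014],[0,0,0],1],[[0,0,0],[0,0,0],1],[[0,0,0],[0,0,0],1]]';python3 -c "
from h import *
o=telemetry.get_obs();print(o['ft_torque'],o['joint_pos'][5])"
```

```text
clock: 11.77
eef_pos: [0.4461, 0.1931, 0.0878]
tool_rot: [0.364, 0.931, 0.0, 0.001]
ft_force: [1.2, 0.8, 2.4]
grip_width: 0.054
grasp_force: 65.4
[ 0.0273995  -0.15969045  0.04481619] 1.153553546236264
```

```bash
python3 -m inch '[[[0,0,0],[0,0,-0.007],1],[[0,0,0],[0,0,-0.007],1],[[0,0,0],[0,0,0],1],[[0,0,0],[0,0,0],1]]';python3 -c "
from h import *
o=telemetry.get_obs();print(o['ft_torque'])"
```

```text
clock: 12.1
eef_pos: [0.445, 0.1928, 0.0912]
tool_rot: [0.362, 0.932, -0.0, -0.0]
ft_force: [0.2, -0.1, -1.4]
grip_width: 0.0546
grasp_force: 65.1
[ 0.00490818  0.04960549 -0.06910472]
```

```bash
python3 -m inch '[[[0,0,0],[0,0,-0.008],1],[[0,0,0],[0,0,-0.010],1],[[0,0,0],[0,0,0],1],[[0,0,0],[0,0,0],1],[[0,0,0],[0,0,0],1]]'; python3 -m inch '[[[0,0,0],[0,0,-0.015],1],[[0,0,0],[0,0,-0.015],1],[[0,0,0],[0,0,-0.015],1],[[0,0,0],[0,0,-0.012],1],[[0,0,0],[0,0,0],1],[[0,0,0],[0,0,0],1],[[0,0,0],[0,0,0],1]]'
python3 - <<'E'
from h import *
import pickle
C={n:vision.camera(n) for n in("scene","top","wrist")};pickle.dump(C,open("c7.pkl","wb"))
s=C["scene"]; u=proj(s,[.445,.193,.09])[0].astype(int);print(u)
w=C["wrist"]
save("pics/c7.png",np.hstack([cv2.resize(s["img"][u[1]-60:u[1]+60,u[0]-60:u[0]+60],(480,480),interpolation=cv2.INTER_CUBIC),cv2.resize(w["img"][120:400,200:440],(320,480))[:480]]),1)
E
```

```text
clock: 12.52
eef_pos: [0.4453, 0.1929, 0.097]
tool_rot: [0.362, 0.932, -0.0, -0.0]
ft_force: [-0.4, -0.0, -1.1]
grip_width: 0.0543
grasp_force: 65.1
clock: 13.1
eef_pos: [0.4453, 0.1929, 0.114]
tool_rot: [0.362, 0.932, -0.0, -0.0]
ft_force: [-0.5, -0.1, -1.1]
grip_width: 0.0545
grasp_force: 65.1
[286 279]
```

View pics/c7.png

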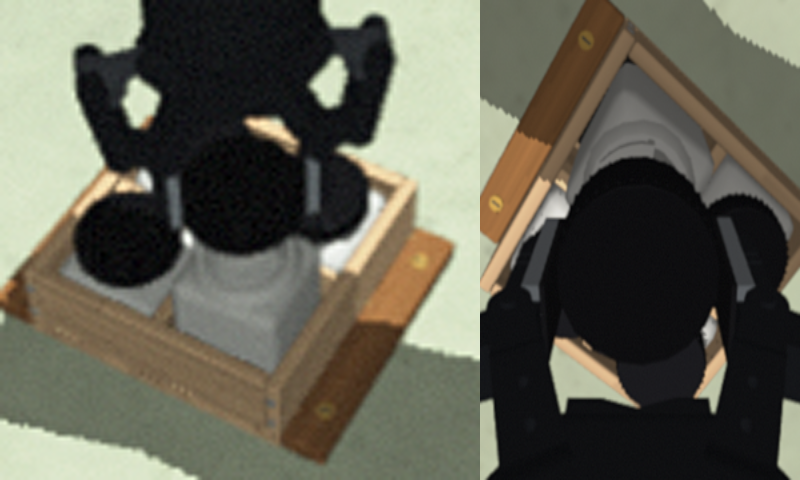

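In the scene crop, the jar stands down in the cell with its neck visible at about (245,260). The lid is held level above it at (245,195). The wrist force of −1.1 N matches the lid alone. Handing in.

```bash
python3 -c "
from h import *
print(workorder.job_done())"
```

```text
the job is handed in; nothing more can be done
None
```

The job is handed in but no verdict came back: by the last picture and force reading, the jar stands down in the free cell and the unscrewed lid is held level and centred about 12 mm above its mouth.

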